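# Refit the knob on a coolant valve and shut it

### The arm

A 6-joint arm with a two-finger parallel gripper is mounted at the origin on the work surface. World frame = base frame: x ahead of the robot, y to its left, z up, the work surface at z = 0. Lengths are in m, angles in rad, forces in N, time in s.
With the tool pointing down it reaches from about 0.35 to 0.775 m from the base axis. Payload 7.3 kg.
Tool frame: the origin (TCP) lies midway between the tips of the shut fingers; the grasp point (between the pads) lies grasp_offset behind it (grasp_offset is the distance from the TCP to the grasp point, in m); z points along the fingers, y is the line along which they close (so a half turn about z gives the same grasp; the last joint's range is limited). The gripper opens to 92 mm and grips with 3 to 60 N. Pads are 19 mm wide; open, the fingers measure 130 mm over their backs; the gripper's body (75 mm by 190 mm) begins 47 mm behind the grasp point.
Start: joints at [-1.337, 0.342, 1.524, -0, 1.275, -0.146], TCP at [0.195, -0.488, 0.227] pointing down, gripper open.
Joint ranges: [-2.53, 2.53], [-0.77, 2.02], [0.04, 2.7], [-1, 4.14], [0.28, 2.66], [-3.11, 3.11]. Speed limits (rad/s): [2.57, 2.57, 3.14, 3.14, 3.14, 3.14].

### API

Orientations are given as [roll, pitch, yaw] about the fixed x, y, z axes, in that order (R = Rz(yaw) Ry(pitch) Rx(roll)).
In Python, from cell import * gives the robot as it stands.
- The arm moves only by the tool step_arm, never from a script. Its argument "plan" is a list of rows, each a list of 5 numbers: the closure, from -1 (fully open) to 1 (shut), then the shift along the tool's x, y, z in m, then the turn about the tool's z in rad. In form: [[hand, x, y, z, twist], ...]. A call has 1 to 20 rows; each row is the pose to reach, as a shift and turn from the pose commanded when the call began, along the tool's axes at that moment; what a row does not reach only later rows make up. A row lasts 1/8 s, in which the tool goes at most 62.5 mm and 10.7 degrees, less where a joint would pass 70% of its speed; a pose out of reach is approached as far as the arm can. A call with a gripper value outside its range is refused whole. The fingers move at their own pace and stop on an object; "grip_force" is the grip in N (left out, the last holds). Time passes only in rows, so rows that repeat a pose let the fingers close. It gives the time, the measured TCP pose, the force, the opening and the grip force at its end, in the units of the state.
- observe(): the state, without advancing time (a new reading comes with each control period).
- read_camera(name): name is "scene" or "top" or "wrist"; returns a dict with "img" (384x512x3 uint8, red, green, blue), "range_z" (384x512 float32, m along the optical axis (not along the pixel's ray), 0 where there is no reading), "fx", "fy", "cx", "cy" (pixels), "R" (3x3) and "t" (3): a world point X has camera coordinates R X + t; the wrist camera has in their place "T_tool_cam" (4x4, takes a point from camera to tool coordinates, whose origin is the TCP and whose axes are the flange's). Camera axes: x right, y down, z forward; pixel columns grow to the right and rows downward; lengths in m; the calibration is good to about 2 mm. A picture is of the moment at which its call begins: read the wrist's pose just before it.
- hand_in(): hands the job in; it is judged then, once.
The state is a dict: "time": time; "qpos": joint angles; "qvel": joint speeds; "joint_efforts": joint torques, N m; "tool_pos": TCP position; "tool_rot": TCP orientation; "contact_force": force on the tool from outside, world axes, zero at the start; "torque": the same for the moment, N m; "opening": finger opening in m; "grip_force": force on a finger pad.
Only numpy, scipy, OpenCV 4.12 (cv2) and the standard library are available. Lean on these libraries where they do the work, as an engineer would, in place of code of your own. Each camera call takes 0.05 s, during which the arm holds its last target. There are 200 camera calls.

### The job

On the coolant manifold one valve has lost its knob. Put the loose red knob on the bare D-shaped stem, turning it until its flat lines up with the flat of the stem, and press it gently down until it snaps home against the brass nut; then use the knob to turn that valve clockwise until it is shut, its bar straight across the manifold like the bars of its two neighbours, and let go. Do not force it, and do not disturb the other two knobs or the fitting and the bottle on the bench.

Things in the scene. Friction and masses are not known exactly. Their poses are not given: they have to be found in the camera images.
- knob: The loose red plastic knob, 40 to 85 g, standing on the bench. Round skirt 44 mm across, 22 mm high; on it a straight bar grip 44 mm long (x), 14 mm wide (y), from 22 to 44 mm height, with a white pointer line on the top and end of its +x half. Origin: centre of the underside; z up, x along the bar to the pointer end.
- bore (a point): Mouth of the knob's bore, at the centre of its underside, axes as the knob. The blind bore is 18 mm deep, 15 mm across, with one flat 3.8 mm from the axis on the pointer (+x) side. It goes onto the stem only with its flat over the stem's flat, within about 0.1 rad; once on, knob and stem have about 0.13 rad of play each way.
- seat (a point): Centre of the top face of the brass nut of the bare valve, on the stem's axis, 54 mm above the bench (axes as the block): the knob's underside rests here when home. With the flats matched the knob goes down freely to 7 mm above the seat; there two sprung tongues in the stem's sides resist with 8 to 13 N, and over the last 1.3 mm it snaps down and stays. A push over 25 N is forcing it.
- manifold: The fixed steel plate, 100 mm (x) by 290 mm (y) by 10 mm, that carries the three valve blocks at y = -88, 0 and 88 mm in any order. Origin: centre of its underside, on the bench; the blocks have its axes.
- valve_b: A neighbouring valve block of the same make, with its own red knob fitted. Origin and axes as for the bare valve.
- valve_c: The other neighbouring valve block, with its own red knob fitted. Origin and axes as for the bare valve.
- knob_b (a joint): Angle of the fitted knob of valve_b, rad, 0 = shut (bar along the block's x), counter-clockwise from above positive. Same size and look as the loose knob, its underside 54 mm and its top 98 mm above the bench. Starts at 0, to be left so.
- knob_c (a joint): Angle of the fitted knob of valve_c, as knob_b. Starts at 0, to be left so.
- coupling: A loose brass hose coupling standing on the bench, hexagon 34 mm across at the foot, 38 mm high. Origin: centre of its underside. To be left alone.
- sealant: A loose small green bottle with a white cap and yellow label, 32 mm across and 75 mm high. Origin: centre of its underside. To be left alone.
- valve_a: The valve without a knob: an aluminium block 80 (x) by 86 (y) by 36 mm, one of three, in any of the places. Origin: centre of its underside, under the stem. x: across the manifold, away from the robot at yaw 0, to the black shut mark on its top. Shut: the knob's x along this x. The valve was left partly open, so its stem is turned counter-clockwise from shut, seen from above, by 0.35 to 1.6 rad.
- stem_top (a point): Centre of the top of the bare steel stem, 16 mm above the seat; axes as the block, NOT turning with the stem. Stem: 14 mm across, a flat 3.5 mm from its axis, top 2 mm bevelled, stiff to turn (0.07 N m), stop 0.06 rad beyond shut. The flat faces the block's +x when shut; its angle is not reported: see it from above, or turn the knob lightly on the stem's top until it drops in.
Mind the look-alikes: they are no part of the job. Leave any blue or pink look-alike of the knob alone.

How it is judged:
By the outcome, as a careful person would: the job done as asked, in the order asked, and still so for the second after the job is handed in, with the robot touching nothing.
It also fails if it takes over 72 s, if anything falls off the work surface, if the arm or the gripper's body presses on something with over 40 N, if the wrist force passes 120 N, or if a joint passes its speed limit or range.

## Working session

There is one attempt and no reset: what is moved stays moved. The work goes in short steps, Python scripts to look and compute and a tool call to move; the robot and the scene stay as the last step left them, time stands still between calls to the robot, and variables do not carry over. Pictures are saved under pics/ and viewed, at most 10 in all, crops included, and the job is handed in when it is done.

Besides the shell and the picture viewer there is one more tool, called after "Emit:" as a command line: name --pt "numbers of a row" for each row, then --argument value for the rest. step_arm: Moves the arm, as the interface text tells. Its arguments: {"type":"object","properties":{"plan":{"type":"array","items":{"type":"array","items":{"type":"number"}}},"grip_force":{"type":"number"}},"required":["plan"]}

```bash
mkdir -p pics
cat > h.py <<'E'
from cell import *
import numpy as np, cv2
def save(c,name,crop=None,s=1):
    im=c["img"][:,:,::-1]
    if crop: im=im[crop[1]:crop[3],crop[0]:crop[2]]
    if s!=1: im=cv2.resize(im,None,fx=s,fy=s,interpolation=cv2.INTER_CUBIC)
    cv2.imwrite("pics/"+name+".png",im)
def rpy(r):
    from scipy.spatial.transform import Rotation as Ro
    return Ro.from_euler("xyz",r).as_matrix()
def cam(name):
    o=observe(); c=read_camera(name)
    if name=="wrist":
        T=np.eye(4);T[:3,:3]=rpy(o["tool_rot"]);T[:3,3]=o["tool_pos"]
        M=T@np.array(c["T_tool_cam"]); c["Rw"]=M[:3,:3]; c["C"]=M[:3,3]
    else:
        R=np.array(c["R"]);c["Rw"]=R.T;c["C"]=-R.T@np.array(c["t"])
    return c
def onplane(c,uv,z):
    uv=np.atleast_2d(np.asarray(uv,float))
    d=np.c_[(uv[:,0]-c["cx"])/c["fx"],(uv[:,1]-c["cy"])/c["fy"],np.ones(len(uv))]@c["Rw"].T
    return c["C"]+d*((z-c["C"][2])/d[:,2])[:,None]
def cloud(c):
    v,u=np.mgrid[0:384,0:512]; z=c["range_z"]
    p=np.stack([(u-c["cx"])/c["fx"]*z,(v-c["cy"])/c["fy"]*z,z],-1)
    return p@c["Rw"].T+c["C"]
E
python3 - <<'E'
from h import *
o=observe();print({k:np.round(v,3) for k,v in o.items()})
try: print(grasp_offset)
except Exception as e: print(e)
for n in("scene","top"):
    c=cam(n); save(c,n+"0"); print(n,c["C"],c["Rw"].round(2).tolist(),c["fx"])
    P=cloud(c)
    hsv=cv2.cvtColor(c["img"],cv2.COLOR_RGB2HSV)
    m=(((hsv[...,0]<8)|(hsv[...,0]>172))&(hsv[...,1]>130)&(hsv[...,2]>60)).astype(np.uint8)
    k,l,s,ce=cv2.connectedComponentsWithStats(m)
    for i in range(1,k):
        if s[i,4]>40: print(s[i],ce[i].round(1),np.median(P[l==i],0).round(3),P[l==i][:,2].max().round(3))
E
```

```text
{'time': np.float64(0.0), 'qpos': array([-1.337,  0.343,  1.525, -0.   ,  1.275, -0.146]), 'qvel': array([-0.001,  0.   ,  0.   ,  0.003,  0.002, -0.   ]), 'joint_efforts': array([-2.0000e-03, -4.3125e+01, -2.4423e+01,  7.2000e-02,  5.6000e-02,
       -0.0000e+00]), 'tool_pos': array([ 0.195, -0.487,  0.226]), 'tool_rot': array([-3.14, -0.  ,  0.38]), 'contact_force': array([-0.362, -0.433,  0.015]), 'torque': array([ 0.02 , -0.007,  0.008]), 'grip_force': np.float64(0.0), 'opening': np.float64(0.092)}
0.0188
scene [1.17238013 0.20852361 0.93749489] [[-0.18, 0.77, -0.61], [0.98, 0.15, -0.1], [0.01, -0.62, -0.78]] 489.4255059900383
[424  22  26  26 374] [438.8  36.9] [-0.84   0.712 -0.33 ] 0.937
[ 97 192  21  28 356] [107.2 206.7] [ 0.6   -0.2    0.077] 0.937
[332 195  20  27 340] [340.6 209.6] [0.47  0.306 0.022] 0.937
[175 202  20  28 333] [185.  217.6] [ 0.597 -0.024  0.076] 0.937
[ 36 312  16  17 130] [ 44.8 320.3] [ 0.842 -0.256  0.005] 0.009
[  0 315  30  11 123] [ 13.8 320.3] [ 0.854 -0.319  0.005] 0.025
top [0.34665745 0.08004387 1.03228709] [[0.01, -0.99, 0.15], [-1.0, -0.01, -0.02], [0.02, -0.15, -0.99]] 351.99003097857747
[354  78   7  12  63] [356.5  83.7] [ 0.837 -0.255  0.005] 0.012
[376  79  41  12 226] [398.3  86.1] [ 0.829 -0.388  0.005] 0.022
[342 148  14  15 145] [348.1 156. ] [ 0.587 -0.198  0.08 ] 1.032
[280 150  14  14 131] [286.2 157.2] [ 0.581 -0.024  0.079] 0.102
[159 194  17  17 202] [167.5 202.7] [0.457 0.306 0.023] 1.032
```

View pics/scene0.png

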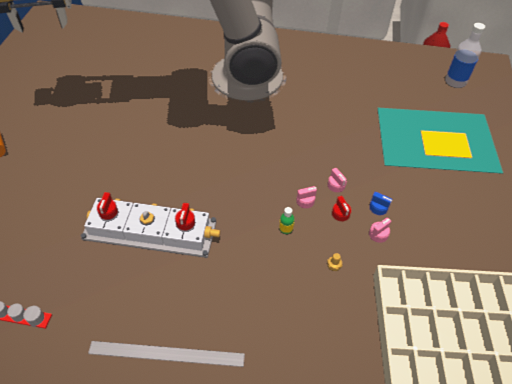

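View pics/top0.png

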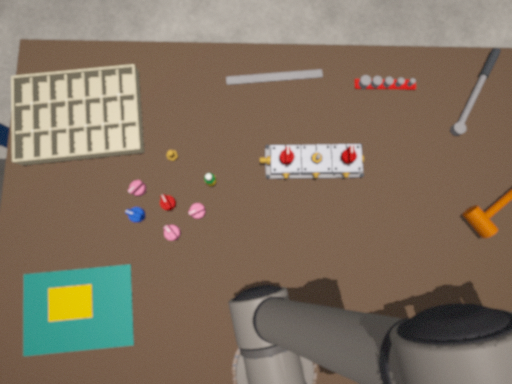

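The scene view shows the manifold around (150,225), with the bare stem on the middle block (147,217) and fitted knobs at (107,207) and (185,217). The loose red knob is at (341,209), among pink and blue look-alikes; the bottle is at (287,221) and the coupling at (335,262). In the top view the stem is at (316,157) and the loose knob at (167,203).

```bash
cat >> h.py <<'E'
def shift(pos,yaw):
    o=observe(); R=rpy(o["tool_rot"]); s=R.T@(np.array(pos)-o["tool_pos"])
    dy=(yaw-o["tool_rot"][2]+np.pi)%(2*np.pi)-np.pi
    print("pos",o["tool_pos"].round(4),"rot",o["tool_rot"].round(4),"q6",round(o["qpos"][5],2),"-> shift",s.round(4),"twist(tool z)",round(-dy,4))
E
python3 - <<'E'
from h import *
c=cam("wrist"); print(np.array(c["T_tool_cam"]).round(3),c["fx"])
t=cam("top")
print(onplane(t,[316,157.5],0.07),onplane(t,[167.5,202.7],0.03))
# stem seen from camera directly above; yaw 0
shift([0.59,-0.11,0.25],0)
E
```

```text
[[-0.    -0.956 -0.293  0.08 ]
 [ 1.    -0.     0.001  0.001]
 [-0.001 -0.293  0.956 -0.158]
 [ 0.     0.     0.     1.   ]] 334.97523824401304
[[ 0.58523723 -0.11158888  0.07      ]] [[0.45755493 0.30776404 0.03      ]]
pos [ 0.1946 -0.4873  0.2263] rot [-3.1406e+00 -1.0000e-04  3.7980e-01] q6 -0.15 -> shift [ 0.5071 -0.2039 -0.0234] twist(tool z) 0.3798
```

Emit:
step_arm --pt "-1 0.2 -0.09 0 0.18" --pt "-1 0.4 -0.18 0 0.38" --pt "-1 0.507 -0.206 0.0 0.38" --pt "-1 0.507 -0.206 0.0 0.38" --pt "-1 0.507 -0.206 0.0 0.38" --pt "-1 0.507 -0.206 0.0 0.38" --pt "-1 0.507 -0.206 0.03 0.38" --pt "-1 0.507 -0.206 0.05 0.38" --pt "-1 0.507 -0.206 0.05 0.38" --pt "-1 0.507 -0.206 0.05 0.38" --pt "-1 0.507 -0.206 0.05 0.38"

```text
time: 1.58
tool_pos: [0.5889, -0.1083, 0.1764]
tool_rot: [3.141, 0.001, 0.001]
contact_force: [-0.9, -0.7, 0.7]
opening: 0.0918
grip_force: 0.0
```

Run:
```python
from h import *
c=cam("wrist"); save(c,"w1",s=1.5)
o=observe();print(o["tool_pos"],o["tool_rot"],o["qvel"].round(3),o["time"])
np.savez("w1.npz",**{k:np.array(v) for k,v in c.items()})
```

```text
[ 0.58876567 -0.10901177  0.17699909] [ 3.14106974e+00  1.08566904e-05 -6.74888119e-04] [-0.018 -0.016  0.001  0.002 -0.     0.002] 1.625
```

View pics/w1.png

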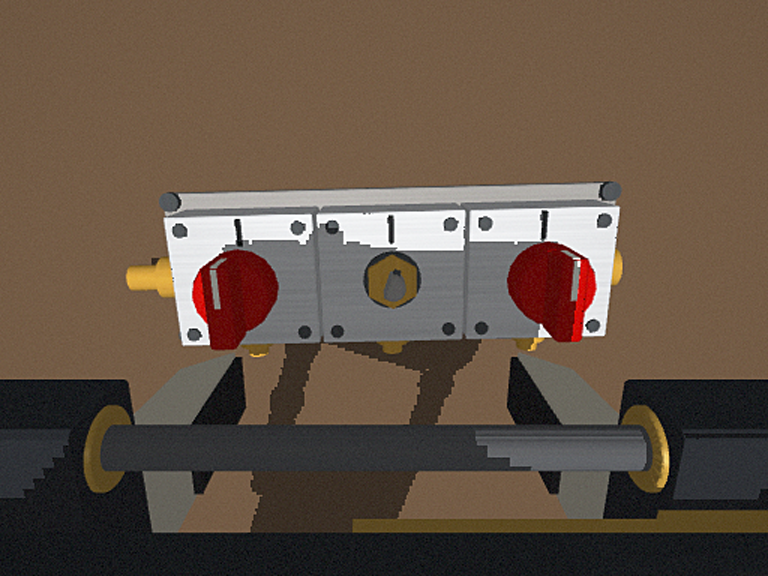

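The wrist view shows the three blocks: the bare stem and its brass nut at about (393,283), fitted knobs either side, and the shut mark at (391,228), up in the picture, which is +x. Next I zoom on the stem and measure the block.

Run:
```python
from h import *
c=dict(np.load("w1.npz")); save(c,"w1z",(235,160,290,215),10)
P=cloud(c)
sub=P[180:200,250:275]; print("z max stem",sub[...,2].max())
print((P[172:206:2,250:276:2,2]*1000).round(0).astype(int))
# black marks
g=cv2.cvtColor(c["img"],cv2.COLOR_RGB2GRAY)
m=((g<60)).astype(np.uint8); m[:140]=0;m[165:]=0
k,l,s,ce=cv2.connectedComponentsWithStats(m)
for i in range(1,k):
    if s[i,4]>15: print(s[i],onplane(c,ce[i],0.046)[0].round(4))
```

```text
z max stem 0.3341421931166216
[[ 49  49  49  50  54  54  54  55  50  49  49  48  46]
 [ 48  48  53  54  54  54  54  53  55  54  51  50  49]
 [ 52  53  53  53  54  55  53  53  54  54  53  54  49]
 [ 53  54  54  54  54  55  54  55  54  53  54  52  54]
 [ 53  54  54  55  53  54  53  60  59  54  53  53  55]
 [ 53  54  54  54  53  58  61  61  61  54  53  53  54]
 [ 54  55  56  53  53  67  66  65  62  55  54  52  53]
 [ 53  53  53  53  56  68  69  68  68  64  53  54  55]
 [ 54  53  53  54  61  69  70  71  70  68  54  54  53]
 [ 55  54  55  53  66  71  71  70  70  69  55  53  54]
 [ 55  53  55  56  69  69  70  71  69  70  68  54  53]
 [ 54  53  54  61  70  69  70  70  70  69  67  54  54]
 [ 54  54  53  66  69  70  70  71  69  69  54  53  54]
 [ 54  54  55  68  70  69  70  70  71  68  54  54  54]
 [ 49  53  53  53  54  69  69  68  54  53  54  49  46]
 [ 46  50  49  54  54  53  53  54  55  48  50  47  47]
 [334  46  47  49  49  53  53  53  49  45  45  46  46]]
[361 141   4  18  51] [ 0.6236 -0.2057  0.046 ]
[259 144   3  18  41] [ 0.6217 -0.1176  0.046 ]
[156 146   6  18  56] [ 0.6189 -0.0297  0.046 ]
[217 149   8   7  32] [ 0.6209 -0.0831  0.046 ]
[354 161  23   4  57] [ 0.6117 -0.2092  0.046 ]
```

View pics/w1z.png

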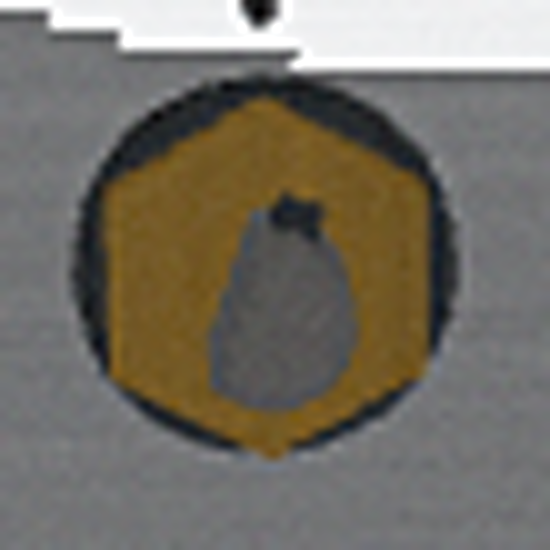

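Emit:
step_arm --pt "-1 -0.05 0 0.0 0" --pt "-1 -0.084 0 0.03 0" --pt "-1 -0.084 0 0.07 0" --pt "-1 -0.084 0 0.07 0" --pt "-1 -0.084 0 0.07 0"

```text
time: 2.25
tool_pos: [0.5061, -0.1094, 0.1084]
tool_rot: [3.141, -0.003, -0.001]
contact_force: [0.3, -0.8, -0.4]
opening: 0.0917
grip_force: 0.0
```

Run:
```python
from h import *
c=cam("wrist"); 
np.savez("w2.npz",**{k:np.array(v) for k,v in c.items()})
P=cloud(c); m=(P[...,2]>0.0665)&(P[...,2]<0.074)&(np.hypot(P[...,0]-.585,P[...,1]+.114)<.03)
v,u=np.where(m); print(u.min(),u.max(),v.min(),v.max(),P[m].mean(0))
uc,vc=int(u.mean()),int(v.mean()); x0,y0=max(0,uc-30),max(0,vc-30)
print(x0,y0,c["C"]); save(c,"w2z",(x0,y0,x0+60,y0+60),10)
```

```text
256 277 73 98 [ 0.59075909 -0.1195083   0.06947132]
237 55 [ 0.58554758 -0.10987507  0.26643419]
```

View pics/w2z.png

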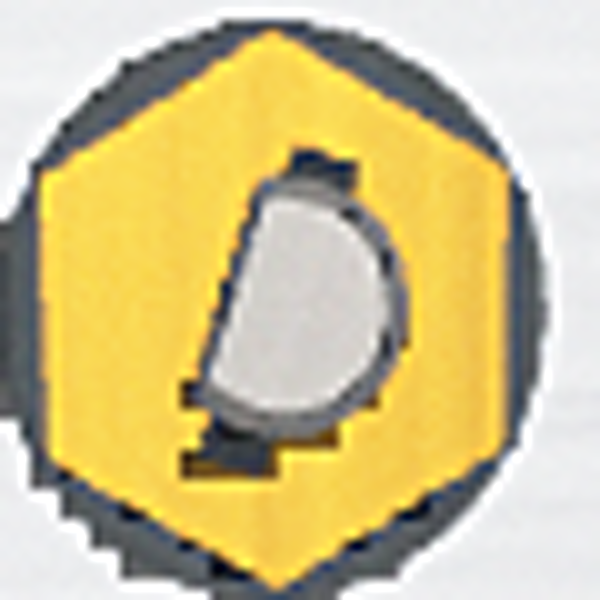

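The stem's D is clear: the flat runs from about (265,200) to (205,380) in the crop and faces left and slightly up, so roughly 71° counter-clockwise from +x. Now I measure it precisely.

```bash
cat > d.py <<'E'
from h import *
def circ(p):
    A=np.c_[2*p,np.ones(len(p))]; s=np.linalg.lstsq(A,(p**2).sum(1),rcond=None)[0]
    return s[:2],np.sqrt(s[2]+s[:2]@s[:2])
E
python3 - <<'E'
from d import *
c=dict(np.load("w2.npz"));im=c["img"]; S=8
big=cv2.resize(im[55:115,237:297],None,fx=S,fy=S,interpolation=cv2.INTER_CUBIC)
hsv=cv2.cvtColor(big,cv2.COLOR_RGB2HSV)
def topx(q,z): # crop pixel -> world
    return onplane(c,np.c_[(q[:,0]+.5)/S-.5+237,(q[:,1]+.5)/S-.5+55],z)[:,:2]
br=((hsv[...,1]<60)&(hsv[...,2]>150)).astype(np.uint8)
k,l=cv2.connectedComponents(br); i=l[300*S//10,300*S//10]
ct=max(cv2.findContours((l==i).astype(np.uint8),0,1)[0],key=len)[:,0].astype(float)
p=topx(ct,0.070)
h=cv2.convexHull(p.astype(np.float32))[:,0]
# flat: longest straight: points with normal toward n
for th in [1.25]:
    for _ in range(5):
        n=np.array([np.cos(th),np.sin(th)]); d=p@n; s=p@np.array([-n[1],n[0]]); mid=(s.max()+s.min())/2
        f=p[(d>d.max()-0.0012)&(abs(s-mid)<0.0042)]
        vx,vy,_,_=cv2.fitLine(f.astype(np.float32),cv2.DIST_L2,0,.01,.01).ravel(); 
        th=np.arctan2(vx,-vy); th=th if abs(th-1.25)<1 else th-np.pi*np.sign(th-1.25)
print("flat angle",th,len(f)); n=np.array([np.cos(th),np.sin(th)])
arc=p[(p@n)<np.median(f@n)-0.0015]
ce,r=circ(arc); print("arc centre",ce,"r",r,"flat dist",np.median(f@n)-ce@n)
# black collar outer circle / nut centroid
nut=((hsv[...,0]>15)&(hsv[...,0]<35)&(hsv[...,1]>100)).astype(np.uint8)
ct=max(cv2.findContours(nut,0,1)[0],key=len)
hp=topx(cv2.convexHull(ct)[:,0].astype(float),0.054).astype(np.float32); print("nut rect",cv2.minAreaRect(hp), "minCircle",cv2.minEnclosingCircle(hp))
# yaw from hexagon and from the fitted knobs/marks
g=cv2.cvtColor(im,cv2.COLOR_RGB2GRAY); 
m=(g<70).astype(np.uint8); m[75:]=0
k,l,s,cc=cv2.connectedComponentsWithStats(m)
for i in range(1,k):
    if s[i,4]>20: print("mark",s[i],onplane(c,cc[i],.046)[0,:2].round(4))
w=dict(np.load("w1.npz")); g=cv2.cvtColor(w["img"],cv2.COLOR_RGB2GRAY)
m=((g>225)).astype(np.uint8); print("yaw marks w1",np.arctan2(.6236-.6189,.2057-.0297))
E
```

```text
flat angle 1.2603972 121
arc centre [ 0.59121587 -0.118352  ] r 0.005673538683378126 flat dist 0.0028102891032362604
nut rect ((0.591174304485321, -0.11846121400594711), (0.028278443962335587, 0.03187765181064606), 31.0068302154541) minCircle ((0.591171383857727, -0.1182888001203537), 0.016135334968566895)
mark [ 377   15   79   60 1812] [ 0.6105 -0.2137]
mark [458  17  17  58 333] [ 0.6124 -0.2403]
mark [260  19   5  30 120] [ 0.6213 -0.1176]
mark [  80   24   70   51 1175] [ 0.6083 -0.0252]
mark [ 62  30  16  45 237] [ 6.091e-01 -2.000e-04]
mark [82 53  5 22 26] [ 0.6044 -0.0081]
yaw marks w1 0.026698200207365835
```

Emit:
step_arm --pt "-1 0 0 -0.05 0" --pt "-1 -0.03 -0.06 -0.06 0" --pt "-1 -0.06 -0.12 -0.06 0" --pt "-1 -0.08 -0.18 -0.06 0" --pt "-1 -0.09 -0.24 -0.06 0" --pt "-1 -0.11 -0.3 -0.06 0" --pt "-1 -0.13 -0.36 -0.06 0" --pt "-1 -0.131 -0.416 -0.04 0" --pt "-1 -0.131 -0.416 -0.03 0" --pt "-1 -0.131 -0.416 -0.03 0" --pt "-1 -0.131 -0.416 -0.03 0"

```text
time: 3.68
tool_pos: [0.375, 0.3067, 0.1375]
tool_rot: [-3.141, -0.001, -0.002]
contact_force: [0.7, 0.2, 0.1]
opening: 0.0917
grip_force: 0.0
```

Run:
```python
from h import *
c=cam("wrist"); save(c,"w3",s=1.5)
o=observe();print(o["tool_pos"],o["tool_rot"],o["qpos"].round(2))
np.savez("w3.npz",**{k:np.array(v) for k,v in c.items()})
P=cloud(c);hsv=cv2.cvtColor(c["img"],cv2.COLOR_RGB2HSV)
red=((hsv[...,0]<6)|(hsv[...,0]>174))&(hsv[...,1]>190)
m=red&(P[...,2]>.039)&(P[...,2]<.05)
p=P[m][:,:2].astype(np.float32); print(len(p),cv2.minAreaRect(p),p.mean(0))
```

```text
[0.37510774 0.30668126 0.13754746] [-3.14124046e+00 -1.16791437e-03 -2.19584143e-03] [ 0.53  0.36  1.76 -0.    1.01  2.1 ]
1049 ((0.4608991742134094, 0.310009241104126), (0.04331720992922783, 0.013991736806929111), 27.840927124023438) [0.45970914 0.30928445]
```

View pics/w3.png

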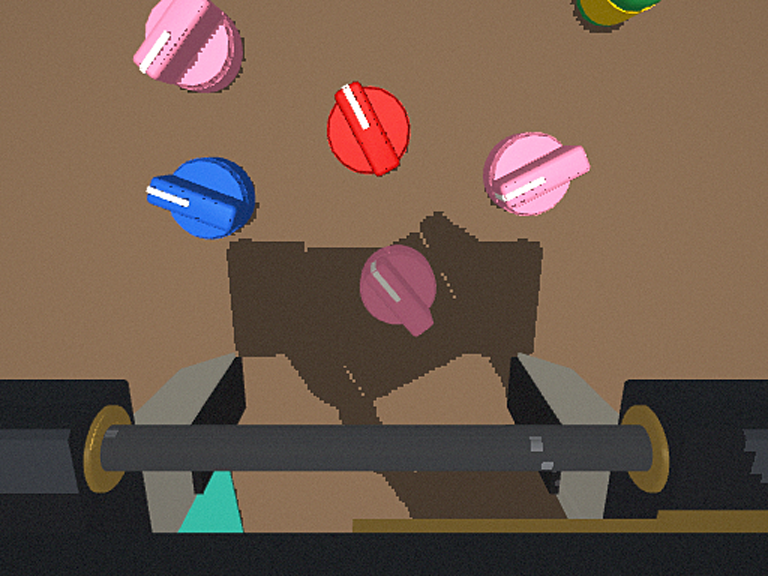

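The red knob is at (370,130), with its white pointer up and to the left, giving yaw about +0.49. The nearest look-alikes are blue at (210,197) and pink at (530,175). I'll turn to match the knob and re-measure, so that wrist-camera bias cancels.

Emit:
step_arm --pt "-0.2 0.012 0.036 0 -0.17" --pt "-0.2 0.012 0.036 0 -0.34" --pt "-0.2 0.012 0.036 0 -0.484" --pt "-0.2 0.012 0.036 0.01 -0.484" --pt "-0.2 0.012 0.036 0.01 -0.484" --pt "-0.2 0.012 0.036 0.01 -0.484"

```text
time: 4.47
tool_pos: [0.3863, 0.2715, 0.1267]
tool_rot: [3.142, 0.0, 0.482]
contact_force: [-0.6, 0.2, -0.0]
opening: 0.0556
grip_force: 0.0
```

```bash
cat >> d.py <<'E'
def knobtop(c,near):
    P=cloud(c);hsv=cv2.cvtColor(c["img"],cv2.COLOR_RGB2HSV)
    red=((hsv[...,0]<6)|(hsv[...,0]>174))&(hsv[...,1]>150)
    wh=(hsv[...,1]<60)&(hsv[...,2]>150)
    z=near[2]
    m=(red|wh)&(abs(P[...,2]-z)<.004)&(np.hypot(P[...,0]-near[0],P[...,1]-near[1])<.035)
    k,l,s,_=cv2.connectedComponentsWithStats(m.astype(np.uint8)); i=1+np.argmax(s[1:,4])
    ct=max(cv2.findContours((l==i).astype(np.uint8),0,1)[0],key=len)[:,0]
    return cv2.minAreaRect(onplane(c,ct,z)[:,:2].astype(np.float32)*1000), s[i]
E
python3 - <<'E'
from d import *
c=cam("wrist"); r,s=knobtop(c,(.461,.310,.044)); print(r,s)
o=observe();print(o["opening"],o["tool_rot"],o["time"])
shift([*np.array(r[0])/1000,.12],np.deg2rad(r[2]))
E
```

```text
((461.2470397949219, 310.1510314941406), (43.44879913330078, 13.775321006774902), 28.082386016845703) [ 240   53   21   68 1321]
0.05500305879589824 [ 3.14148425e+00 -1.75982071e-05  4.82485855e-01] 4.525
pos [0.3863 0.2716 0.1267] rot [ 3.1415 -0.      0.4825] q6 1.54 -> shift [0.0842 0.0007 0.0067] twist(tool z) -0.0076
```

Emit:
step_arm --pt "-0.2 0.05 0.0005 0.02 -0.008" --pt "-0.2 0.084 0.0007 0.04 -0.008" --pt "-0.2 0.084 0.0007 0.06 -0.008" --pt "-0.2 0.084 0.0007 0.08 -0.008" --pt "-0.2 0.084 0.0007 0.095 -0.008" --pt "-0.2 0.084 0.0007 0.101 -0.008" --pt "-0.2 0.084 0.0007 0.101 -0.008" --pt "0.2 0.084 0.0007 0.101 -0.008" --pt "0.5 0.084 0.0007 0.101 -0.008" --pt "1 0.084 0.0007 0.101 -0.008" --pt "1 0.084 0.0007 0.101 -0.008" --pt "1 0.084 0.0007 0.101 -0.008" --pt "1 0.084 0.0007 0.101 -0.008" --grip_force 15

```text
time: 6.15
tool_pos: [0.4609, 0.3102, 0.0257]
tool_rot: [3.142, -0.0, 0.492]
contact_force: [-0.3, -1.1, 0.7]
opening: 0.014
grip_force: 15.0
```

Emit:
step_arm --pt "1 0 0 -0.05 0" --pt "1 0 0 -0.1 0" --pt "1 0 0.0 -0.135 0" --pt "1 -0.018 0.06 -0.135 -0.1" --pt "1 -0.036 0.12 -0.135 -0.2" --pt "1 -0.053 0.18 -0.135 -0.3" --pt "1 -0.071 0.24 -0.135 -0.4" --pt "1 -0.089 0.3 -0.135 -0.5" --pt "1 -0.107 0.36 -0.135 -0.6" --pt "1 -0.125 0.42 -0.135 -0.7" --pt "1 -0.143 0.48 -0.135 -0.768" --pt "1 -0.148 0.497 -0.135 -0.768" --pt "1 -0.148 0.497 -0.13 -0.768" --pt "1 -0.148 0.497 -0.13 -0.768" --pt "1 -0.148 0.497 -0.13 -0.768" --grip_force 35

```text
time: 8.02
tool_pos: [0.5651, -0.196, 0.1559]
tool_rot: [-3.141, -0.0, 1.262]
contact_force: [-0.4, 0.6, 0.4]
opening: 0.0136
grip_force: 35.0
```

```bash
cat >> d.py <<'E'
def stem(c,near):
    im=c["img"]; S=8
    q=c["Rw"].T@(np.array([*near,.07])-c["C"]); u0=int(q[0]/q[2]*c["fx"]+c["cx"])-30; v0=max(0,int(q[1]/q[2]*c["fy"]+c["cy"])-30)
    print("stem px",u0+30,v0+30)
    big=cv2.resize(im[v0:v0+60,u0:u0+60],None,fx=S,fy=S,interpolation=cv2.INTER_CUBIC)
    cv2.imwrite("pics/stem_last.png",big[:,:,::-1])
    hsv=cv2.cvtColor(big,cv2.COLOR_RGB2HSV)
    def topx(q,z): return onplane(c,np.c_[(q[:,0]+.5)/S-.5+u0,(q[:,1]+.5)/S-.5+v0],z)[:,:2]
    nut=((hsv[...,0]>15)&(hsv[...,0]<35)&(hsv[...,1]>100)).astype(np.uint8)
    ct=max(cv2.findContours(nut,0,1)[0],key=len)
    hp=topx(cv2.convexHull(ct)[:,0].astype(float),0.054).astype(np.float32)
    print("nut circle",cv2.minEnclosingCircle(hp),"rect",cv2.minAreaRect(hp))
    inner=(cv2.drawContours(np.zeros_like(nut),[cv2.convexHull(ct)],-1,1,-1)>0)&(hsv[...,1]<60)&(hsv[...,2]>110)
    k,l,s,_=cv2.connectedComponentsWithStats(inner.astype(np.uint8)); i=1+np.argmax(s[1:,4])
    p=topx(max(cv2.findContours((l==i).astype(np.uint8),0,1)[0],key=len)[:,0].astype(float),.07)
    return p
E
python3 - <<'E'
from d import *
c=cam("wrist"); o=observe(); print(o["tool_rot"],o["opening"])
p=stem(c,(.5912,-.1184))
th=1.26
for _ in range(5):
    n=np.array([np.cos(th),np.sin(th)]); d=p@n; s=p@np.array([-n[1],n[0]]); mid=(s.max()+s.min())/2
    f=p[(d>d.max()-0.0012)&(abs(s-mid)<0.004)]
    vx,vy,_,_=cv2.fitLine(f.astype(np.float32),cv2.DIST_L2,0,.01,.01).ravel(); th=np.arctan2(vx,-vy)
    th=th if abs(th-1.25)<1 else th-np.pi*np.sign(th-1.25)
n=np.array([np.cos(th),np.sin(th)]);arc=p[(p@n)<np.median(f@n)-0.0015]; ce,r=circ(arc)
print("flat",th,"centre",ce,"r",r,"flat d",np.median(f@n)-ce@n)
save(c,"w4")
E
```

```text
[ 3.14154561e+00 -9.22355524e-05  1.26170742e+00] 0.013819530095861718
stem px 251 90
nut circle ((0.5911954045295715, -0.11834898591041565), 0.016151180490851402) rect ((0.5912033915519714, -0.11845065653324127), (0.028263553977012634, 0.032099850475788116), 31.349864959716797)
flat 1.2706885 centre [ 0.59140907 -0.11832185] r 0.006614124886784629 flat d 0.0027474300489568337
```

View pics/w4.png

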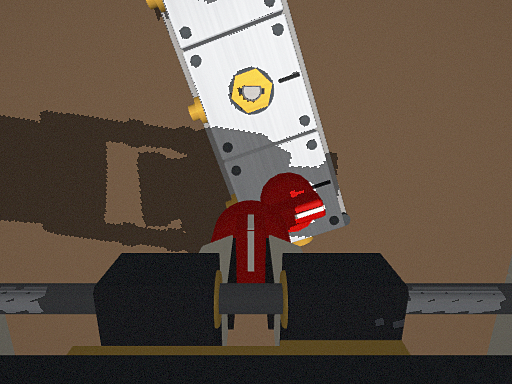

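The wrist view shows the stem clear ahead at (251,92) and the held knob at (250,240), its pointer along tool x, which matches the flat. The axis measurement repeats, so I move above the stem.

Emit:
step_arm --pt "1 0.03 0 0 0" --pt "1 0.06 0.001 0.0 0" --pt "1 0.082 0.0012 0.0 0" --pt "1 0.082 0.0012 0.02 0" --pt "1 0.082 0.0012 0.045 0" --pt "1 0.082 0.0012 0.045 0" --pt "1 0.082 0.0012 0.045 0"

```text
time: 8.95
tool_pos: [0.5919, -0.1201, 0.1117]
tool_rot: [3.14, 0.0, 1.26]
contact_force: [0.2, -0.9, 0.4]
opening: 0.0135
grip_force: 35.0
```

Run:
```python
from h import *
shift([.5912,-.1184,.0957],1.265); o=observe(); print(o["contact_force"],o["torque"],o["time"])
```

```text
pos [ 0.5919 -0.1201  0.1117] rot [3.1403e+00 1.0000e-04 1.2601e+00] q6 -0.02 -> shift [ 0.0014 -0.0012  0.016 ] twist(tool z) -0.0049
[ 0.24910768 -0.93860339  0.36974453] [-0.03076664 -0.08993026 -0.01794634] 8.95
```

Emit:
step_arm --pt "1 0.0014 -0.0012 0.005 -0.005" --pt "1 0.0014 -0.0012 0.01 -0.005" --pt "1 0.0014 -0.0012 0.014 -0.005" --pt "1 0.0014 -0.0012 0.017 -0.005" --pt "1 0.0014 -0.0012 0.019 -0.005" --pt "1 0.0014 -0.0012 0.021 -0.005" --pt "1 0.0014 -0.0012 0.021 -0.005"

```text
time: 9.82
tool_pos: [0.5909, -0.1181, 0.0896]
tool_rot: [3.141, -0.0, 1.265]
contact_force: [1.7, 3.0, -1.8]
opening: 0.0134
grip_force: 35.0
```

Run:
```python
from h import *
shift([.5912,-.1184,.0797],1.265); o=observe(); print(o["contact_force"],o["torque"],o["time"])
```

```text
pos [ 0.5909 -0.1181  0.0896] rot [ 3.1414e+00 -4.0000e-04  1.2648e+00] q6 -0.02 -> shift [-0.0002  0.0004  0.0099] twist(tool z) -0.0002
[ 1.70226641  3.02715139 -1.77391913] [ 0.57876266 -0.4744853   0.00248634] 9.825
```

Emit:
step_arm --pt "1 0.0006 0 0.001 0" --pt "1 0.0006 0 0.002 0" --pt "1 0.0006 0 0.003 0" --pt "1 0.0006 0 0.003 0"

```text
time: 10.32
tool_pos: [0.5908, -0.1179, 0.0865]
tool_rot: [-3.141, 0.0, 1.265]
contact_force: [0.5, 1.5, -0.0]
opening: 0.0131
grip_force: 35.0
```

Emit:
step_arm --pt "1 0.0002 0 0.001 0" --pt "1 0.0002 0 0.002 0" --pt "1 0.0002 0 0.003 0" --pt "1 0.0002 0 0.003 0"

```text
time: 10.82
tool_pos: [0.5912, -0.118, 0.0845]
tool_rot: [3.14, 0.0, 1.265]
contact_force: [-1.5, 1.0, 6.2]
opening: 0.0138
grip_force: 35.0
```

Emit:
step_arm --pt "1 0 0 0.0007 0" --pt "1 0 0 0.0014 0" --pt "1 0 0 0.002 0" --pt "1 0 0 0.002 0"

```text
time: 11.32
tool_pos: [0.5904, -0.1176, 0.0808]
tool_rot: [-3.14, 0.0, 1.265]
contact_force: [0.5, -1.2, -4.9]
opening: 0.0136
grip_force: 35.0
```

Emit:
step_arm --pt "1 0 0 0.0007 0" --pt "1 0 0 0.0014 0" --pt "1 0 0 0.0014 0"

```text
time: 11.7
tool_pos: [0.5908, -0.1176, 0.0801]
tool_rot: [-3.141, 0.0, 1.265]
contact_force: [-0.6, -0.3, -4.5]
opening: 0.0138
grip_force: 35.0
```

Emit:
step_arm --pt "1 0 0 0.0007 0" --pt "1 0 0 0.0014 0" --pt "1 0 0 0.0014 0"

```text
time: 12.08
tool_pos: [0.5909, -0.1177, 0.0797]
tool_rot: [3.141, 0.0, 1.265]
contact_force: [-3.0, 0.6, 5.5]
opening: 0.0137
grip_force: 35.0
```

Emit:
step_arm --pt "1 0 0 -0.0007 0.05" --pt "1 0 0 -0.0007 0.15" --pt "1 0 0 -0.0007 0.25" --pt "1 0 0 -0.0007 0.35" --pt "1 0 0 -0.0007 0.45" --pt "1 0 0 -0.0007 0.55" --pt "1 0 0 -0.0007 0.6" --pt "1 0 0 -0.0007 0.6"

```text
time: 13.08
tool_pos: [0.5912, -0.1175, 0.0798]
tool_rot: [3.141, -0.001, 0.665]
contact_force: [0.2, 1.8, 0.7]
opening: 0.0137
grip_force: 35.0
```

Run:
```python
from h import *
shift([.5908,-.1178,.0797],.025); o=observe(); print(o["contact_force"],o["torque"],o["time"])
```

```text
pos [ 0.5912 -0.1175  0.0798] rot [ 3.1412e+00 -6.0000e-04  6.6540e-01] q6 0.58 -> shift [-0.0005  0.      0.0001] twist(tool z) 0.6404
[0.20918976 1.75964041 0.69447456] [ 0.24315241 -0.00103687  0.02110984] 13.075
```

Emit:
step_arm --pt "1 0 0 0 0.1" --pt "1 0 0 0 0.2" --pt "1 0 0 0 0.3" --pt "1 0 0 0 0.4" --pt "1 0 0 0 0.5" --pt "1 0 0 0 0.6" --pt "1 0 0 0 0.68" --pt "1 0 0 0 0.74" --pt "1 0 0 0 0.76" --pt "1 0 0 0 0.76"

```text
time: 14.32
tool_pos: [0.5913, -0.1178, 0.0798]
tool_rot: [3.141, -0.001, -0.094]
contact_force: [0.9, -0.0, -0.1]
opening: 0.0139
grip_force: 35.0
```

Run:
```python
from h import *
shift([.5908,-.1178,.0797],.025); o=observe(); print(o["contact_force"],o["torque"],o["time"])
```

```text
pos [ 0.5913 -0.1178  0.0798] rot [ 3.1412e+00 -9.0000e-04 -9.4000e-02] q6 1.34 -> shift [-0.0005  0.      0.0001] twist(tool z) -0.119
[ 0.93283661 -0.00109917 -0.06194358] [-0.01858957 -0.11431452  0.05968471] 14.325
```

Emit:
step_arm --pt "1 0 0 0 0.015" --pt "1 0 0 0 0.015" --pt "1 0 0 0 0.015" --pt "1 0 0 0 -0.05" --pt "1 0 0 0 -0.1" --pt "1 0 0 0 -0.119" --pt "1 0 0 0 -0.119" --pt "1 0 0 0 -0.119"

```text
time: 15.32
tool_pos: [0.5908, -0.1176, 0.0797]
tool_rot: [3.141, 0.0, 0.023]
contact_force: [0.4, -0.5, 2.6]
opening: 0.0138
grip_force: 35.0
```

Run:
```python
from h import *
shift([.5908,-.1178,.0797],.025); o=observe(); print(o["contact_force"],o["torque"],o["time"])
```

```text
pos [ 0.5908 -0.1176  0.0797] rot [3.1415e+00 1.0000e-04 2.3300e-02] q6 1.22 -> shift [-0.      0.0002  0.    ] twist(tool z) -0.0017
[ 0.44067843 -0.51791416  2.57375894] [-0.05167048  0.07177424  0.05570596] 15.325
```

Emit:
step_arm --pt "0.5 0 0 0 0" --pt "0.2 0 0 0 0" --pt "0.2 0 0 0 0" --pt "0.2 0 0 0 0" --pt "0.2 0 0 -0.02 0" --pt "0.2 0 0 -0.05 0" --pt "0.2 -0.03 0 -0.07 0" --pt "0.2 -0.07 0 -0.07 0" --pt "0.2 -0.07 0 -0.07 0" --pt "0.2 -0.07 0 -0.07 0"

```text
time: 16.58
tool_pos: [0.5217, -0.1196, 0.15]
tool_rot: [3.141, -0.001, 0.024]
contact_force: [-1.0, -0.9, 0.7]
opening: 0.0369
grip_force: 0.0
```

Run:
```python
from d import *
c=cam("wrist"); save(c,"w5",s=1.5)
for n in ((.591,-.118,.098),(.593,-.206,.098),(.588,-.030,.098)):
    print(knobtop(c,n))
```

```text
(((591.31884765625, -118.39076232910156), (43.04533767700195, 13.719500541687012), 1.3302533626556396), array([ 239,   75,   23,   74, 1616], dtype=int32))
(((593.6101684570312, -205.0438995361328), (43.649776458740234, 14.725824356079102), 1.6034780740737915), array([ 378,   74,   31,   75, 1678], dtype=int32))
(((589.2897338867188, -31.959596633911133), (43.06416320800781, 14.665446281433105), 1.6963657140731812), array([  92,   75,   32,   74, 1679], dtype=int32))
```

View pics/w5.png

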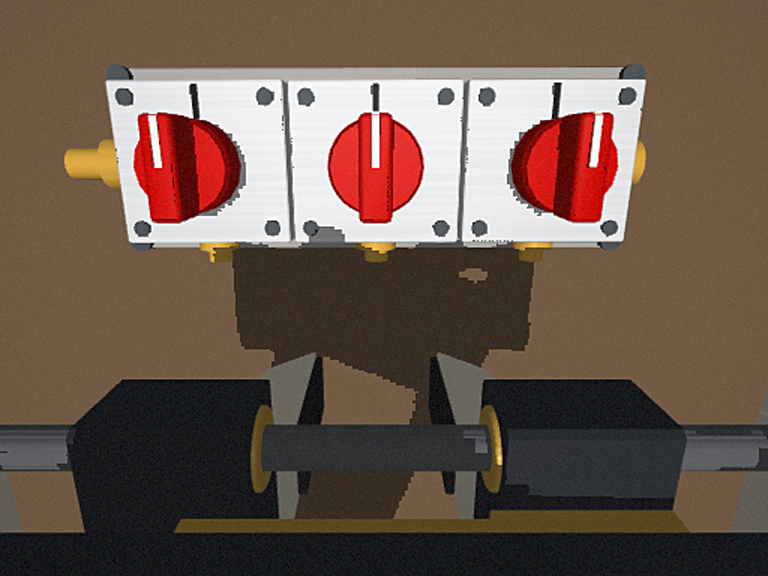

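The middle knob (375,167) is seated, with its bar along the block's x and its pointer to the shut mark. It reads 1.3°, against 1.6 to 1.7° for the neighbours, which haven't moved. I'll check its height, then hand in.

Run:
```python
from d import *
c=cam("wrist"); P=cloud(c)
for n in ((.591,-.118),(.593,-.205),(.589,-.032)):
    m=(abs(P[...,0]-n[0])<.015)&(abs(P[...,1]-n[1])<.004)&(P[...,2]<.15); print(np.median(P[m][:,2]))
z=np.median(P[(abs(P[...,0]-.591)<.015)&(abs(P[...,1]+.118)<.004)&(P[...,2]<.15)][:,2])
if abs(z-.098)<.002: print(hand_in())
```

```text
0.09785214619588335
0.0979224218624884
0.0978245972751578
the job is handed in; nothing more can be done
None
```

The red knob is snapped home on the bare stem and the valve is turned shut, its bar in line with the two neighbouring bars and its top at the same 98 mm; it is released and handed in after about 17 s. The valve's own angle under the knob is inferred from how far I turned it, since the stem can't be seen.

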